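# Pack out the jig's gap with spacers and hold the stack tight

### The job

Fill the gap between the jig's sliding block and its end stop with spacers from the rack, standing them upright side by side on the jig's base and square to it, until pushing the block towards the stop clamps the whole stack tight before the block's travel runs out; leave spacers that are not needed in their slots. Finish while holding: end with the fingers still pushing firmly on the block (15 N is plenty), so that the stack stays squeezed against the stop. Do not disturb the other things on the bench.

Things in the scene. Friction and masses are not known exactly. Their poses are not given: they have to be found in the camera images.
- jig: Fixed assembly jig: a flat dark steel base, 235 x 90 mm and 10 mm thick, carrying a sliding block (robot's side) and an end stop (far side). Origin at the underside, on the jig's centre line; the base runs from x = -150 to +85 mm. Jig x points from the block to the stop (the direction in which the block is pushed), y across, z up. Two rails 8 mm tall, 62 mm apart (y = -31 to +31 mm), border the gap, x = -100 to +55 mm.
- block (a joint): Travel of the sliding aluminium block towards the stop, in m: 0 fully back (the start), 0.027 at the end of its travel, where it halts by itself. A light spring returns it (3 N at 0 to 5.7 N at the end); the block is 60 mm long, 56 mm wide, its top 44.5 mm above the table.
- block_rear (a point): Centre of the block's flat rear face (the side to push on, away from the stop; 100 mm behind the jig's origin when fully back), 27.5 mm above the table. Moves with the block. Nothing stands on the 50 mm of base behind it.
- block_front (a point): Centre of the block's flat front face, which bounds the gap, 27.5 mm above the table. Moves with the block.
- stop_face (a point): Centre of the end stop's flat face, which bounds the gap on the other side; 27.5 mm above the table, top of the stop 45 mm above it. The stop is fixed, but it is set at a different place along the jig each time: the gap from the block (fully back) to the stop is 49 to 75 mm. Jig axes.
- rack: Fixed white spacer rack, 178 x 76 x 22 mm, origin at the centre of its underside; four slots in a row along its x axis, 42 mm apart, each 23 x 53 mm, floor 6 mm above the table.
- spacer1_mid (a point): Aluminium spacer 1 of 4, all alike, about 120 g: a body 20 mm thick (its x) x 50 mm wide (its y) x 35 mm tall, with an upright grip tab on top, 8 mm thick (x), 28 mm wide (y), 40 mm tall, to be gripped across its 28 mm. 75 mm tall in all; this point is its centre half-way up, 37.5 mm above its underside. Starts upright in a slot of the rack, 16 mm deep in it, axes as the rack's.
- spacer2_mid (a point): Aluminium spacer 2 of 4, all alike, about 120 g: a body 20 mm thick (its x) x 50 mm wide (its y) x 35 mm tall, with an upright grip tab on top, 8 mm thick (x), 28 mm wide (y), 40 mm tall, to be gripped across its 28 mm. 75 mm tall in all; this point is its centre half-way up, 37.5 mm above its underside. Starts upright in a slot of the rack, 16 mm deep in it, axes as the rack's.
- spacer3_mid (a point): Aluminium spacer 3 of 4, all alike, about 120 g: a body 20 mm thick (its x) x 50 mm wide (its y) x 35 mm tall, with an upright grip tab on top, 8 mm thick (x), 28 mm wide (y), 40 mm tall, to be gripped across its 28 mm. 75 mm tall in all; this point is its centre half-way up, 37.5 mm above its underside. Starts upright in a slot of the rack, 16 mm deep in it, axes as the rack's.
- spacer4_mid (a point): Aluminium spacer 4 of 4, all alike, about 120 g: a body 20 mm thick (its x) x 50 mm wide (its y) x 35 mm tall, with an upright grip tab on top, 8 mm thick (x), 28 mm wide (y), 40 mm tall, to be gripped across its 28 mm. 75 mm tall in all; this point is its centre half-way up, 37.5 mm above its underside. Starts upright in a slot of the rack, 16 mm deep in it, axes as the rack's.
- jar: Bystander, leave alone: small round screw-cap glass jar, 42 mm across, 45 mm tall; origin at the centre of its underside.
- screwdriver: Bystander, leave alone: screwdriver with a black handle, 150 mm long; origin at the centre of its underside.
- solvent: Bystander, leave alone: amber solvent bottle, 70 mm across, 170 mm tall; origin at the centre of its underside.
- tin: Bystander, leave alone: plain metal can, 70 mm across, 80 mm tall; origin at the centre of its underside.
- beaker: Bystander, leave alone: glass beaker, 72 mm across, 90 mm tall; origin at the centre of its underside.
- septa_box: Bystander, leave alone: closed cardboard box, 90 x 60 x 35 mm; origin at the centre of its underside.
- wrench: Bystander, leave alone: small steel wrench, 140 mm long; origin at the centre of its underside.
There are look-alikes about, which are no part of the job. What is shaped like the part that bears spacer1_mid but green or pink is not meant. Leave any red look-alike of the part that bears spacer3_mid alone.

How it is judged:
By the outcome, as a careful person would: the job done as asked, in the order asked, and still so for the second after the job is handed in, while the arm keeps its last pose, push and grip.
It also fails if it takes over 72 s, if anything falls off the work surface, if the arm or the gripper's body presses on something with over 40 N, if the wrist force passes 120 N, or if a joint passes its speed limit or range.

### The arm

A 6-joint arm with a two-finger parallel gripper is mounted at the origin on the work surface. World frame = base frame: x ahead of the robot, y to its left, z up, the work surface at z = 0. Lengths are in m, angles in rad, forces in N, time in s.
With the tool pointing down it reaches from about 0.35 to 0.775 m from the base axis. Payload 5.5 kg.
Tool frame: the origin (TCP) lies midway between the tips of the shut fingers; the grasp point (between the pads) lies 19 mm behind it; z points along the fingers, y is the line along which they close (so a half turn about z gives the same grasp; the last joint's range is limited). The gripper opens to 85 mm and grips with 20 to 120 N. Pads are 22 mm wide; open, the fingers measure 114 mm over their backs; the gripper's body (76 mm by 85 mm) begins 54 mm behind the grasp point. The pads swing forward as they close: fully open they stand 13 mm farther back than shut.
Start: joints at [-1.435, 0.313, 0.046, 1.304, 0, 1.431], TCP at [0.157, -0.553, 0.231] pointing down, gripper open.
Joint ranges: [-2.76, 2.76], [-0.86, 1.69], [-1.03, 1.26], [-2.2, 2.34], [-1.47, 1.5], [-3.14, 3.14]. Speed limits (rad/s): [2.57, 2.57, 3.14, 3.14, 3.14, 3.14].

### API

Orientations are given as a unit quaternion [w, x, y, z].
In Python, from workcell import telemetry, imaging, env gives the robot as it stands. The module is installed in compiled form; this text tells all that it offers.
- The arm moves only by the tool step_arm, never from a script. Its argument "moves" is a list of rows, each a list of 3 entries, a list of its own where there are three numbers: the shift along the tool's x, y, z in mm, then the turn, a rotation vector about the tool's x, y, z in rad, then the finger opening in mm, from 0 to 85.4. A call has 1 to 8 rows; each row is the pose to reach, as a shift and turn from the pose commanded when the call began, along the tool's axes at that moment; what a row does not reach only later rows make up. A row lasts 1/12 s, in which the tool goes at most 41.7 mm and 7.16 degrees, less where a joint would pass 70% of its speed; a pose out of reach is approached as far as the arm can. A call with a gripper value outside its range is refused whole. The fingers move at their own pace and stop on an object; "grip_force" is the grip in N (left out, the last holds). Time passes only in rows, so rows that repeat a pose let the fingers close. It gives the time, the measured TCP pose, the force, the opening and the grip force at its end, in the units of the state.
- telemetry.get_state(): the state, without advancing time (a new reading comes with each control period).
- imaging.read_camera(name): name is "scene" or "side" or "wrist"; returns the picture (480x640x3 uint8, red, green, blue); there is no depth.
- imaging.camera_params(name): a dict with "camera_matrix" (3x3 intrinsics, pixels), "pose" (4x4, takes a point from camera to world coordinates). Camera axes: x right, y up, looking along -z (the intrinsics and any distortion apply to the point x, -y, -z); pixel columns grow to the right and rows downward; lengths in m; the calibration is good to about 2 mm. A picture is of the moment at which its call begins: read the wrist's pose just before it. camera_params takes no time and is no camera call; for the wrist camera it gives the pose at the moment of the call.
- env.hand_in(): hands the job in; it is judged then, once.
The state is a dict: "clock": time; "joint_pos": joint angles; "qvel": joint speeds; "tau": joint torques, N m; "tcp_pos": TCP position; "orientation": TCP orientation; "wrist_force": force on the tool from outside, world axes, zero at the start; "ft_torque": the same for the moment, N m; "finger_gap": finger opening in m; "grip_force": force on a finger pad.
Only numpy, scipy, OpenCV 4.12 (cv2) and the standard library are available. Lean on these libraries where they do the work, as an engineer would, in place of code of your own. Each camera call takes 0.05 s, during which the arm holds its last target. There are 200 camera calls.

## Working session

There is one attempt and no reset: what is moved stays moved. The work goes in short steps, Python scripts to look and compute and a tool call to move; the robot and the scene stay as the last step left them, time stands still between calls to the robot, and variables do not carry over. Pictures are saved under pics/ and viewed, at most 10 in all, crops included, and the job is handed in when it is done.

Besides the shell and the picture viewer there is one more tool, called by a JSON object that holds its "method" and its "body". step_arm: Moves the arm, as the interface text tells. Its arguments: {"type":"object","properties":{"moves":{"type":"array"},"grip_force":{"type":"number"}},"required":["moves"]}

```bash
mkdir -p pics; python3 - <<'E'
from workcell import telemetry, imaging
import cv2, numpy as np
np.set_printoptions(precision=4,suppress=True)
s=telemetry.get_state(); print(s)
for n in("scene","side","wrist"):
    p=imaging.camera_params(n); print(n,p)
    cv2.imwrite(f"pics/{n}0.png",imaging.read_camera(n)[:,:,::-1])
E
```

```text
{'clock': 0.0, 'joint_pos': array([-1.4346,  0.314 ,  0.045 ,  1.3036, -0.    ,  1.4312]), 'qvel': array([-0.0002,  0.0012, -0.0008, -0.0004, -0.0003,  0.0003]), 'tau': array([ -0.0002, -48.0623,  29.8537,   0.0194,   0.    ,  -0.    ]), 'tcp_pos': array([ 0.1565, -0.5528,  0.2304]), 'orientation': array([-0.0009,  0.9905,  0.1375, -0.    ]), 'wrist_force': array([ 0.7081, -0.3444, -0.8622]), 'ft_torque': array([ 0.0241, -0.052 , -0.0178]), 'grip_force': 0.0, 'finger_gap': 0.08564166184180431}
scene {'camera_matrix': array([[468.9299,   0.    , 317.4711],
       [  0.    , 468.9299, 240.9688],
       [  0.    ,   0.    ,   1.    ]]), 'pose': array([[-0.7059, -0.4078,  0.5792,  1.2013],
       [ 0.7081, -0.4275,  0.562 ,  0.5751],
       [ 0.0184,  0.8068,  0.5905,  0.6493],
       [ 0.    ,  0.    ,  0.    ,  1.    ]])}
side {'camera_matrix': array([[455.5764,   0.    , 321.2098],
       [  0.    , 455.5764, 234.8651],
       [  0.    ,   0.    ,   1.    ]]), 'pose': array([[-0.9787,  0.1381, -0.1518,  0.4217],
       [-0.2052, -0.6669,  0.7163,  0.9092],
       [-0.0023,  0.7323,  0.681 ,  0.9341],
       [ 0.    ,  0.    ,  0.    ,  1.    ]])}
wrist {'camera_matrix': array([[371.7012,   0.    , 318.9668],
       [  0.    , 371.7012, 245.0618],
       [  0.    ,   0.    ,   1.    ]]), 'pose': array([[ 0.2718,  0.9194,  0.2843,  0.2286],
       [-0.9623,  0.2604,  0.0779, -0.5326],
       [-0.0024, -0.2947,  0.9556,  0.374 ],
       [ 0.    ,  0.    ,  0.    ,  1.    ]])}
```

View pics/scene0.png

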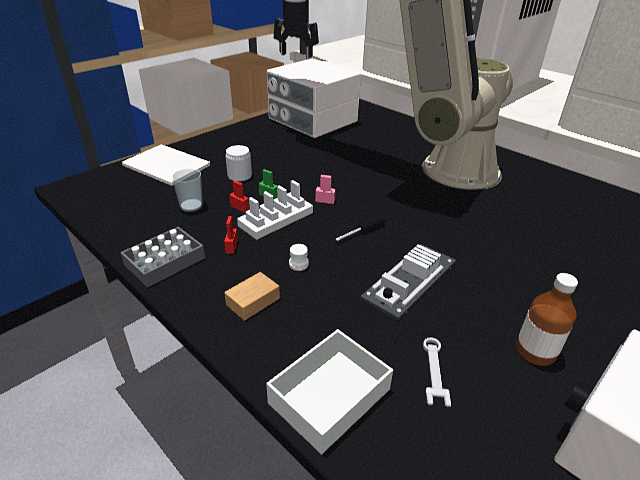

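View pics/side0.png

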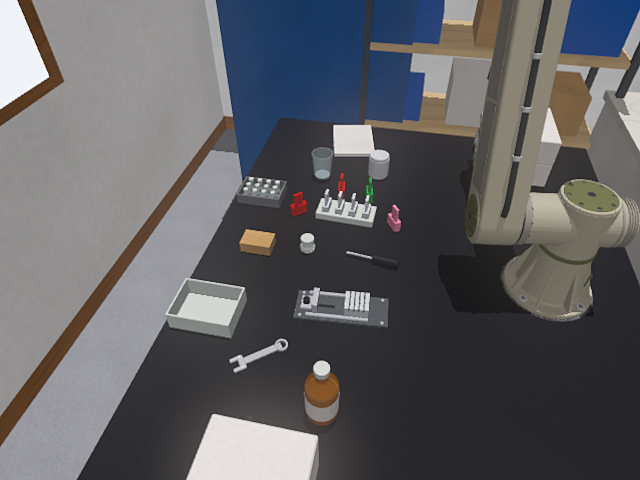

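The scene picture shows the rack at about (275,215) with four grey spacers, and the jig at (410,280) with its stop at lower left. In the side picture the rack is at (346,211) and the jig at (341,307). I'll enlarge both.

```bash
python3 - <<'E'
import cv2
a=cv2.imread("pics/scene0.png")[165:325,215:475]
cv2.imwrite("pics/c1.png",cv2.resize(a,None,fx=3,fy=3,interpolation=cv2.INTER_CUBIC))
a=cv2.imread("pics/side0.png")
import numpy as np
b=cv2.resize(a[180:235,305:415],None,fx=5,fy=5,interpolation=cv2.INTER_CUBIC)
c=cv2.resize(a[280:335,285:395],None,fx=5,fy=5,interpolation=cv2.INTER_CUBIC)
cv2.imwrite("pics/c2.png",np.vstack([b,c]))
E
```

```text
(no output)
```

View pics/c1.png

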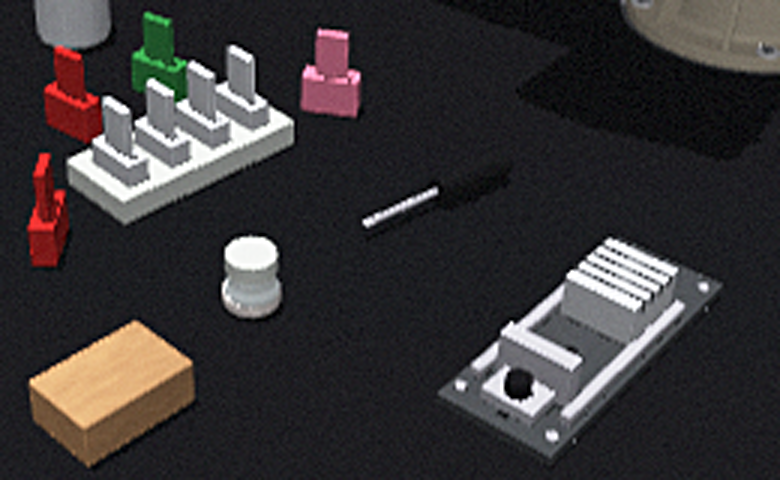

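View pics/c2.png

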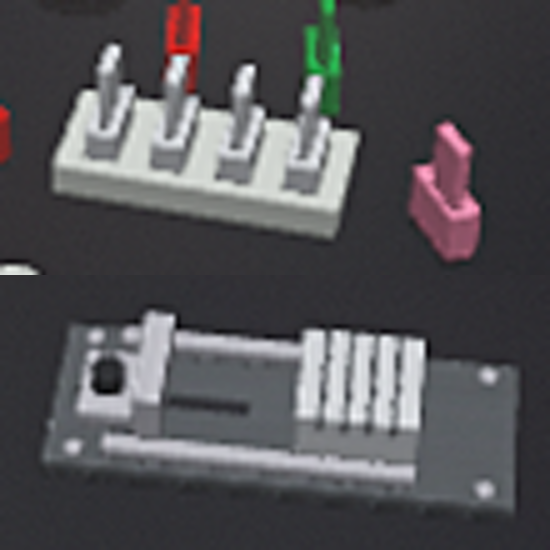

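The crops give clear corners for the rack, base, rails, block and stop. I'll fit the rack and jig poses to them.

```bash
cat > h.py <<'E'
import numpy as np, cv2
from scipy.optimize import least_squares
from scipy.spatial.transform import Rotation as R
from workcell import telemetry, imaging
np.set_printoptions(precision=4,suppress=True)
def proj(P,cam):
    K,T=cam; q=(np.atleast_2d(P)-T[:3,3])@T[:3,:3]; q=q*[1,-1,-1]; u=q@K.T; return u[:,:2]/u[:,2:]
def cam(n):
    p=imaging.camera_params(n); return p["camera_matrix"],p["pose"]
def world(p,loc):
    c,s=np.cos(p[2]),np.sin(p[2]); l=np.atleast_2d(loc)
    return np.c_[p[0]+c*l[:,0]-s*l[:,1],p[1]+s*l[:,0]+c*l[:,1],l[:,2]]
def fit(obs,p0):  # obs: list of (cam, local pts or fn of p, px)
    f=lambda p:np.concatenate([(proj(world(p,l(p) if callable(l) else l),c)-px).ravel() for c,l,px in obs])
    r=least_squares(f,p0,loss='soft_l1',f_scale=1.5); return r.x,f(r.x).reshape(-1,2)
def pix(uv,cam,z):  # pixel -> world at height z
    K,T=cam; d=np.linalg.inv(K)@[*uv,1]; d=T[:3,:3]@(d*[1,-1,-1]); return T[:3,3]+d*(z-T[2,3])/d[2]
E
python3 - <<'E'
from h import *
sc,sd=cam("scene"),cam("side")
A=lambda l:np.array(l)/3+[215,165]
B=lambda l:np.array(l)/5+[305,180]
C=lambda l:(np.array(l)-[0,275])/5+[285,280]
h=.022;X,Y=.089,.038
r=fit([(sd,np.array([[X,-Y,h],[-X,-Y,h],[-X,Y,h],[X,Y,h]]),B([[80,93],[358,130],[342,215],[55,170]])),
 (sc,np.array([[X,-Y,h],[-X,Y,h],[X,Y,h]]),A([[68,168],[294,125],[125,204]]))],[.5,-.2,0])
r2=fit([(sd,np.array([[X,-Y,h],[-X,-Y,h],[-X,Y,h],[X,Y,h]]),B([[80,93],[358,130],[342,215],[55,170]])),
 (sc,np.array([[X,-Y,h],[-X,Y,h],[X,Y,h]]),A([[68,168],[294,125],[125,204]]))],r[0])
print("rack",r)
g=lambda p:np.array([[.085,-.045,.01],[-.15,-.045,.01],[-.15,.045,.01],[.085,.045,.01]])
j=fit([(sd,g,C([[72,325],[518,367],[512,500],[45,457]])),
 (sc,lambda p:np.array([[.085,-.045,.01],[.085,.045,.01],[-.15,.045,.01]]),A([[440,392],[550,454],[720,285]])),
 (sd,lambda p:np.array([[-.04,-.028,.0445],[-.04,.028,.0445],[-.1,-.028,.0445],[-.1,.028,.0445]]),C([[306,330],[296,416],[425,340],[420,430]])),
 ],[.45,.05,0])
print("jig",j)
# stop face top edge at z=.045: side (172,315),(158,402) ; scene (508,325)..(580,368)
p=j[0]
for c,uv in((sd,C([172,316])),(sd,C([160,400])),(sc,A([513,322])),(sc,A([581,358]))):
    w=pix(uv,c,.045)[:2]-p[:2]; print("stop in jig",R.from_euler('z',-p[2]).apply([*w,0])[:2])
for i in(-1.5,-.5,.5,1.5): print(world(r[0],[[i*.042,0,.075]]))
E
```

```text
rack (array([ 0.5734, -0.1768, -0.0232]), array([[-0.2443,  0.1073],
       [-0.8033,  0.6333],
       [-1.1782, -0.8292],
       [-0.8572, -0.3899],
       [ 0.2941, -1.8908],
       [ 0.4374, -1.3816],
       [ 0.8147, -0.4153]]))
jig (array([0.5533, 0.194 , 0.0807]), array([[-0.3606, -0.5822],
       [ 0.0102, -0.3513],
       [ 0.5382,  1.6062],
       [-0.7688,  0.5265],
       [-0.8966, -0.4632],
       [ 0.8076,  0.3115],
       [ 1.3074, -0.8675],
       [-0.0253, -0.6303],
       [ 0.0072, -0.3279],
       [-0.1056, -0.3622],
       [-0.2129, -0.688 ]]))
stop in jig [ 0.0282 -0.0263]
stop in jig [0.0271 0.0279]
stop in jig [ 0.0292 -0.0262]
stop in jig [0.0303 0.0273]
[[ 0.5104 -0.1754  0.075 ]]
[[ 0.5524 -0.1763  0.075 ]]
[[ 0.5944 -0.1773  0.075 ]]
[[ 0.6364 -0.1783  0.075 ]]
```

The gap comes out at about 68 mm, so it takes 3 spacers (60 mm, leaving 8 mm to close). I'll add a move calculator and look from above the rack.

```bash
cat >> h.py <<'E'
def mv(*tgt):  # chain of (x,y,z,yaw) -> tool-frame shift mm / turn, all relative to the pose now
    s=telemetry.get_state(); w,x,y,z=s["orientation"]; T=R.from_quat([x,y,z,w]); 
    for t in tgt:
        G=R.from_euler('z',t[3])*R.from_euler('x',np.pi)
        print("shift",np.round(T.inv().apply(np.array(t[:3])-s["tcp_pos"])*1000,1),"rot",(T.inv()*G).as_rotvec())
E
python3 -c "
from h import *
mv((.54,-.18,.23,-.023))"
```

```text
shift [ 470.5 -254.4    1. ] rot [-0.0014  0.      0.2988]
```

{"method": "step_arm", "body": {"moves": [[[40,-22,0],[0,0,0.1],80],[[80,-43,0],[0,0,0.2],70],[[118,-64,0],[0,0,0.299],60],[[155,-84,0],[0,0,0.299],50],[[190,-103,0],[0,0,0.299],45],[[225,-122,0],[0,0,0.299],45],[[260,-141,0],[0,0,0.299],45],[[295,-160,0],[0,0,0.299],45]]}}

```text
clock: 0.82
tcp_pos: [0.3962, -0.3188, 0.2312]
orientation: [0.0, 1.0, -0.012, -0.0]
wrist_force: [0.4, -1.1, 0.8]
finger_gap: 0.0449
grip_force: 0.0
```

```bash
python3 -c "
from h import *
mv((.54,-.18,.23,-.023))"
```

```text
shift [ 140.5 -142.2    1.2] rot [ 0.0001  0.     -0.0005]
```

{"method": "step_arm", "body": {"moves": [[[29,-29,0],[0,0,0],45],[[58,-58,0],[0,0,0],45],[[87,-87,0],[0,0,0],45],[[115,-115,0],[0,0,0],45],[[140,-142,0],[0,0,0],45],[[140,-142,0],[0,0,0],45],[[140,-142,0],[0,0,0],45]]}}

```text
clock: 1.4
tcp_pos: [0.5393, -0.1801, 0.2306]
orientation: [-0.0, 1.0, -0.01, -0.001]
wrist_force: [-0.2, 0.1, -0.5]
finger_gap: 0.0448
grip_force: 0.0
```

```bash
python3 -c "
from h import *
import pickle
c=cam('wrist'); im=imaging.read_camera('wrist'); pickle.dump(c,open('w1.pkl','wb'))
cv2.imwrite('pics/w1.png',cv2.resize(im[:,:,::-1],(800,600),interpolation=cv2.INTER_CUBIC)); print(telemetry.get_state()['tcp_pos'],c)
print(proj(world([.5734,-.1768,-.0232],[[i*.042,0,.081] for i in(-1.5,-.5,.5,1.5)]),c)*1.25)"
```

```text
[ 0.5385 -0.1812  0.2307] (array([[371.7012,   0.    , 318.9668],
       [  0.    , 371.7012, 245.0618],
       [  0.    ,   0.    ,   1.    ]]), array([[-0.0196,  0.9549,  0.2962,  0.6144],
       [-0.9998, -0.0184, -0.0069, -0.1816],
       [-0.0012, -0.2962,  0.9551,  0.374 ],
       [ 0.    ,  0.    ,  0.    ,  1.    ]]))
[[392.8864 325.1517]
 [392.8786 263.4436]
 [392.8702 196.3628]
 [392.8609 123.1757]]
```

View pics/w1.png

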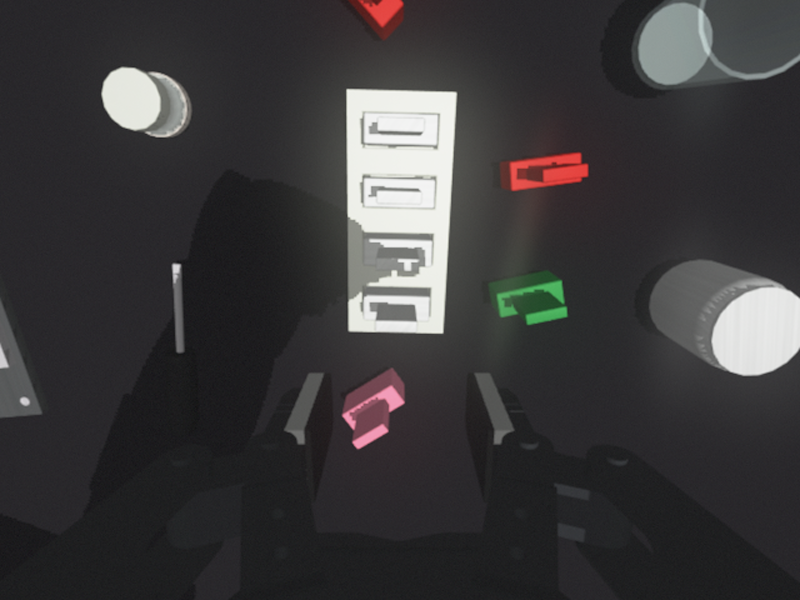

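The rack is upright in the wrist view, with top corners at (347,90), (456,92), (443,333) and (348,332). The tab tops are at about (400,125), (399,197), (398,264) and (397,325). I'll refit with these.

```bash
python3 -c "
from h import *
import pickle
c=pickle.load(open('w1.pkl','rb'));h=.022;X,Y=.089,.038
r=fit([(c,np.array([[X,Y,h],[X,-Y,h],[-X,-Y,h],[-X,Y,h]]),np.array([[347,90],[456,92],[443,333],[348,332]])/1.25),
(c,np.array([[.063,0,.081],[.021,0,.081]]),np.array([[400,125],[399,197]])/1.25)],[.573,-.177,-.023])
print(r)
p=r[0]
for i in(1.5,.5,-.5,-1.5): print(world(p,[i*.042,0,.048]))
w=world(p,[.063,0,.12])[0]; w2=world(p,[.063,0,.048])[0]
mv((*w,p[2]),(*w2,p[2]))
"
```

```text
(array([ 0.5725, -0.18  , -0.0427]), array([[-0.5063, -0.1897],
       [-0.0713,  0.4037],
       [-0.1691,  0.0223],
       [ 0.5119, -0.8404],
       [ 0.3813, -0.2329],
       [-0.1391,  0.5988]]))
[[ 0.6355 -0.1827  0.048 ]]
[[ 0.5935 -0.1809  0.048 ]]
[[ 0.5515 -0.1791  0.048 ]]
[[ 0.5096 -0.1774  0.048 ]]
shift [ 97.2  -0.5 110.6] rot [-0.      0.0013  0.0214]
shift [ 97.2  -0.5 182.6] rot [-0.      0.0013  0.0214]
```

{"method": "step_arm", "body": {"moves": [[[35,0,20],[0,0,0.02],45],[[65,0,45],[0,0,0.02],45],[[90,0,75],[0,0,0.02],45],[[97,0,110],[0,0,0.02],45],[[97,0,135],[0,0,0.02],45],[[97,0,155],[0,0,0.02],45],[[97,0,172],[0,0,0.02],45],[[97,0,182],[0,0,0.02],45]], "grip_force": 50}}

```text
clock: 2.12
tcp_pos: [0.6329, -0.1854, 0.0465]
orientation: [-0.001, 1.0, -0.023, -0.002]
wrist_force: [-1.2, -0.3, 0.4]
finger_gap: 0.0452
grip_force: 0.0
```

{"method": "step_arm", "body": {"moves": [[[0,0,0],[0,0,0],45],[[0,0,0],[0,0,0],20],[[0,0,0],[0,0,0],20],[[0,0,0],[0,0,0],20],[[0,0,0],[0,0,0],20]]}}

```text
clock: 2.53
tcp_pos: [0.6362, -0.1847, 0.0507]
orientation: [0.001, 1.0, -0.022, 0.001]
wrist_force: [-0.4, -0.5, -0.3]
finger_gap: 0.0271
grip_force: 49.1
```

{"method": "step_arm", "body": {"moves": [[[0,0,-20],[0,0,0],20],[[0,0,-55],[0,0,0],20],[[0,0,-95],[0,0,0],20],[[-8,-35,-120],[0,0,0],20],[[-20,-72,-130],[0,0,-0.1],20],[[-35,-108,-140],[0,0,-0.12],20],[[-55,-143,-150],[0,0,-0.12],20],[[-75,-178,-150],[0,0,-0.12],20]]}}

```text
clock: 3.2
tcp_pos: [0.5689, -0.0018, 0.2025]
orientation: [0.001, 0.999, 0.038, 0.003]
wrist_force: [0.8, 0.8, -1.5]
finger_gap: 0.0273
grip_force: 49.5
```

```bash
python3 -c "
from h import *
mv((.48,.17,.2,.081))"
```

```text
shift [ -75.5 -178.2    1.8] rot [ 0.0014 -0.0054 -0.0043]
```

{"method": "step_arm", "body": {"moves": [[[-15,-35,0],[0,0,0],20],[[-30,-70,0],[0,0,0],20],[[-45,-105,0],[0,0,0],20],[[-60,-140,0],[0,0,0],20],[[-75,-176,0],[0,0,0],20],[[-75,-176,0],[0,0,0],20],[[-75,-176,0],[0,0,0],20],[[-75,-176,0],[0,0,0],20]]}}

```text
clock: 3.87
tcp_pos: [0.4837, 0.1403, 0.1998]
orientation: [-0.01, 0.998, 0.056, 0.0]
wrist_force: [-0.1, 0.4, -1.3]
finger_gap: 0.0273
grip_force: 49.6
```

```bash
python3 -c "
from h import *
import pickle
c=cam('wrist'); im=imaging.read_camera('wrist'); pickle.dump(c,open('w2.pkl','wb'))
cv2.imwrite('pics/w2.png',cv2.resize(im[:,:,::-1],(800,600),interpolation=cv2.INTER_CUBIC)); print(telemetry.get_state()['tcp_pos'])"
```

```text
[0.4839 0.14   0.1996]
```

View pics/w2.png

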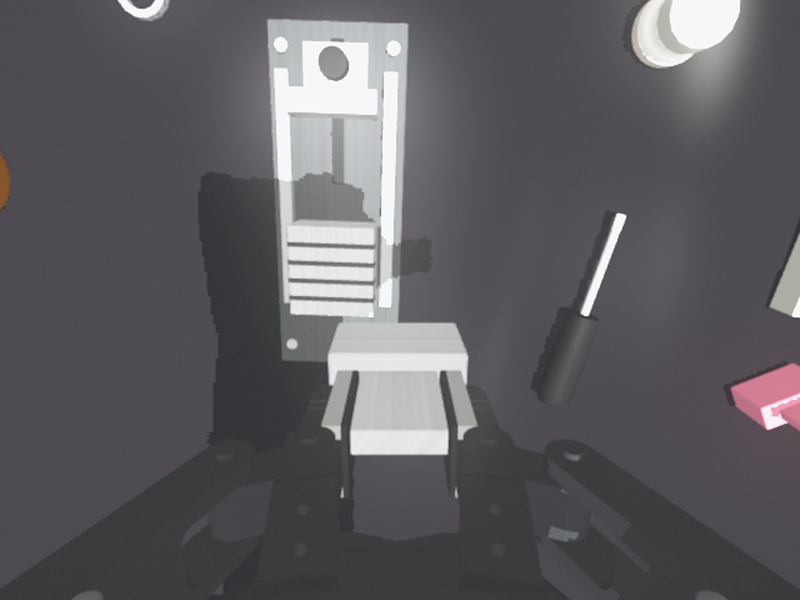

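The jig is fully visible: base corners (269,20), (408,24) and (283,360), stop front top edge (288,112)–(377,115), block front top (289,222)–(374,224). The arm stopped about 30 mm short in y, so I'll check the joints while fitting.

```bash
python3 -c "
from h import *
import pickle
s=telemetry.get_state(); print(s['joint_pos'],s['qvel'],s['orientation'],s['tau'],s['tcp_pos'])
c=pickle.load(open('w2.pkl','rb'))
P=[[.085,.045,.01],[.085,-.045,.01],[-.15,.045,.01],[-.04,.028,.0445],[-.04,-.028,.0445],[-.1,.028,.0445],[-.1,-.028,.0445]]
U=np.array([[269,20],[408,24],[283,360],[289,224],[375,226],[290,316],[374,318]])/1.25
j=fit([(c,np.array(P),U)],[.5533,.194,.08]);print(j)
p=j[0]
for uv in([288,112],[377,115]): print(R.from_euler('z',-p[2]).apply([*(pix(np.array(uv)/1.25,c,.045)[:2]-p[:2]),0]))
"
```

```text
[ 0.1101  0.1855 -0.2003  1.184   0.0199  3.1407] [-0.0101  0.0107  0.0012  0.0033  0.0012 -0.001 ] [-0.0099  0.9984  0.0555 -0.    ] [  0.6234 -41.1002  29.4912   0.0708   0.102    0.0009] [0.4839 0.14   0.1996]
(array([0.554 , 0.1935, 0.0788]), array([[-1.1803, -0.6097],
       [ 1.0902, -0.2956],
       [-0.239 ,  0.3758],
       [-0.6839,  1.1765],
       [ 0.2076,  2.049 ],
       [ 1.1639, -1.3869],
       [-0.2409, -0.5247]]))
[0.0276 0.0254 0.    ]
[ 0.0276 -0.0279  0.    ]
```

The jig fits again at (0.554, 0.1935, yaw 0.079). Joint 6 is at its limit, so I'll turn the tool half round, which gives the same grasp.

{"method": "step_arm", "body": {"moves": [[[0,0,0],[0,0,-0.12],20],[[0,0,0],[0,0,-0.24],20],[[0,0,0],[0,0,-0.36],20],[[0,0,0],[0,0,-0.48],20],[[0,0,0],[0,0,-0.6],20],[[0,0,0],[0,0,-0.72],20],[[0,0,0],[0,0,-0.84],20],[[0,0,0],[0,0,-0.96],20]]}}

```text
clock: 4.58
tcp_pos: [0.484, 0.1395, 0.1991]
orientation: [-0.009, 0.859, 0.512, 0.004]
wrist_force: [0.0, -0.0, -0.7]
finger_gap: 0.027
grip_force: 49.6
```

{"method": "step_arm", "body": {"moves": [[[0,0,0],[0,0,-0.12],20],[[0,0,0],[0,0,-0.24],20],[[0,0,0],[0,0,-0.36],20],[[0,0,0],[0,0,-0.48],20],[[0,0,0],[0,0,-0.6],20],[[0,0,0],[0,0,-0.72],20],[[0,0,0],[0,0,-0.84],20],[[0,0,0],[0,0,-0.96],20]]}}

```text
clock: 5.25
tcp_pos: [0.484, 0.1395, 0.1991]
orientation: [-0.006, 0.525, 0.851, 0.008]
wrist_force: [-0.1, -0.4, -1.6]
finger_gap: 0.0267
grip_force: 49.6
```

{"method": "step_arm", "body": {"moves": [[[0,0,0],[0,0,-0.12],20],[[0,0,0],[0,0,-0.24],20],[[0,0,0],[0,0,-0.36],20],[[0,0,0],[0,0,-0.48],20],[[0,0,0],[0,0,-0.6],20],[[0,0,0],[0,0,-0.72],20],[[0,0,0],[0,0,-0.84],20],[[0,0,0],[0,0,-0.96],20]]}}

```text
clock: 5.92
tcp_pos: [0.484, 0.1395, 0.1991]
orientation: [-0.002, 0.073, 0.997, 0.01]
wrist_force: [0.4, -0.4, -1.7]
finger_gap: 0.0271
grip_force: 49.6
```

```bash
cat >> h.py <<'E'
J=np.array([.5539,.1936,.0793]); RK=np.array([.5725,-.18,-.0427])
def jt(x,z,y=0): return (*world(J,[x,y,z])[0],J[2]+np.pi)
def rt(x,z,flip=False): return (*world(RK,[x,0,z])[0],RK[2]+np.pi*flip)
E
python3 -c "
from h import *
print(telemetry.get_state()['joint_pos'])
mv(jt(.015,.12),jt(.015,.06))"
```

```text
[ 0.109   0.1866 -0.2002  1.1842  0.0201  0.2547]
shift [-76.3  65.5  80. ] rot [ 0.0199 -0.0031 -0.225 ]
shift [-76.6  64.3 140. ] rot [ 0.0199 -0.0031 -0.225 ]
```

{"method": "step_arm", "body": {"moves": [[[-25,20,0],[0.02,-0.003,-0.1],20],[[-50,40,10],[0.02,-0.003,-0.225],20],[[-76,65,30],[0.02,-0.003,-0.225],20],[[-76,65,60],[0.02,-0.003,-0.225],20],[[-76,65,80],[0.02,-0.003,-0.225],20],[[-76,65,80],[0.02,-0.003,-0.225],20],[[-76,65,80],[0.02,-0.003,-0.225],20]]}}

```text
clock: 6.5
tcp_pos: [0.5671, 0.1942, 0.1186]
orientation: [-0.002, -0.037, 0.999, -0.0]
wrist_force: [-0.6, 0.0, -0.1]
finger_gap: 0.0272
grip_force: 49.7
```

```bash
python3 -c "
from h import *
import pickle
mv(jt(.015,.12),jt(.015,.06),jt(.015,.05))
c=cam('wrist'); im=imaging.read_camera('wrist'); pickle.dump(c,open('w3.pkl','wb'))
cv2.imwrite('pics/w3.png',cv2.resize(im[:,:,::-1],(800,600),interpolation=cv2.INTER_CUBIC)); print(telemetry.get_state()['tcp_pos'])"
```

```text
shift [-1.8  0.5 -1.4] rot [-0.0004 -0.004  -0.005 ]
shift [-2.1  0.5 58.6] rot [-0.0004 -0.004  -0.005 ]
shift [-2.1  0.5 68.6] rot [-0.0004 -0.004  -0.005 ]
[0.5681 0.1945 0.1204]
```

View pics/w3.png

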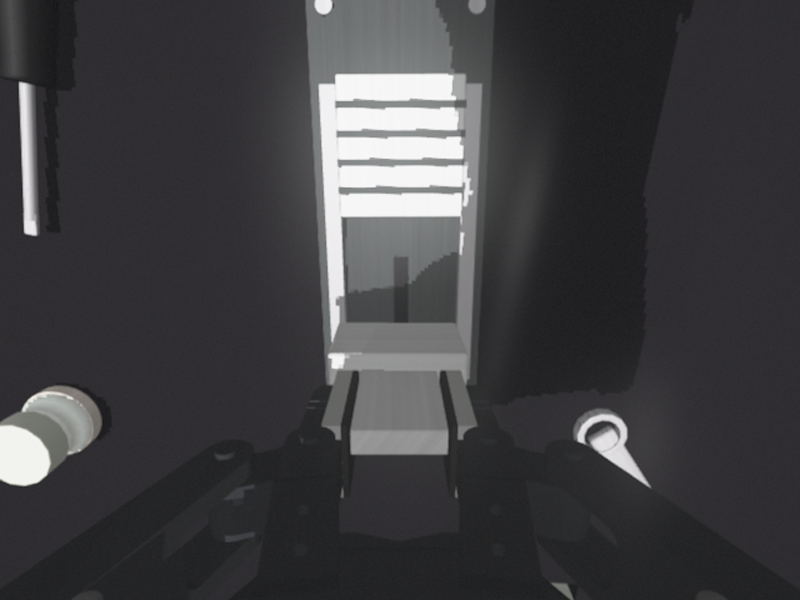

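The held spacer (centre column 398) lines up with the jig (centre about 401, block front edge at row 216). I'll lower it.

{"method": "step_arm", "body": {"moves": [[[0,0,25],[0,0,0],20],[[0,0,45],[0,0,0],20],[[0,0,57],[0,0,0],20],[[0,0,60],[0,0,0],20],[[0,0,62],[0,0,0],20],[[0,0,64],[0,0,0],20],[[0,0,64],[0,0,0],20]]}}

```text
clock: 7.13
tcp_pos: [0.5685, 0.1956, 0.0577]
orientation: [0.001, -0.038, 0.999, 0.0]
wrist_force: [0.3, -0.1, -0.5]
finger_gap: 0.0269
grip_force: 49.7
```

{"method": "step_arm", "body": {"moves": [[[0,0,1],[0,0,0],20],[[0,0,2],[0,0,0],20],[[0,0,2],[0,0,0],20]]}}

```text
clock: 7.38
tcp_pos: [0.5676, 0.1957, 0.0545]
orientation: [0.0, -0.038, 0.999, 0.0]
wrist_force: [-0.0, -0.1, -1.0]
finger_gap: 0.027
grip_force: 49.7
```

{"method": "step_arm", "body": {"moves": [[[-1,0,0],[0,0,0],20],[[-2,0,0],[0,0,0],20],[[-2,0,0],[0,0,0],20]]}}

```text
clock: 7.63
tcp_pos: [0.5697, 0.1958, 0.0542]
orientation: [0.0, -0.038, 0.999, 0.0]
wrist_force: [0.5, 0.8, -0.6]
finger_gap: 0.0268
grip_force: 49.7
```

{"method": "step_arm", "body": {"moves": [[[-1,0,0],[0,0,0],20],[[-1.5,0,0],[0,0,0],20],[[-1.5,0,0],[0,0,0],20]]}}

```text
clock: 7.88
tcp_pos: [0.5709, 0.1959, 0.0542]
orientation: [-0.0, -0.038, 0.999, 0.0]
wrist_force: [-1.1, 0.5, 0.0]
finger_gap: 0.0269
grip_force: 49.9
```

{"method": "step_arm", "body": {"moves": [[[-0.3,0,1],[0,0,0],20],[[-0.3,0,2],[0,0,0],20],[[-0.3,0,2],[0,0,0],20]]}}

```text
clock: 8.13
tcp_pos: [0.5714, 0.1958, 0.054]
orientation: [0.0, -0.038, 0.999, 0.0]
wrist_force: [-4.1, -1.0, 12.3]
finger_gap: 0.0268
grip_force: 51.1
```

{"method": "step_arm", "body": {"moves": [[[0,0,0.5],[0,0,0],20],[[0,0,1],[0,0,0],20],[[0,0,1],[0,0,0],20]]}}

```text
clock: 8.38
tcp_pos: [0.5715, 0.1958, 0.054]
orientation: [0.001, -0.038, 0.999, 0.0]
wrist_force: [-6.6, -2.8, 18.1]
finger_gap: 0.027
grip_force: 51.7
```

Both contacts are felt and the height matches the base top. I'll release it and go for the second spacer.

{"method": "step_arm", "body": {"moves": [[[0,0,-1],[0,0,0],28],[[0,0,-1],[0,0,0],45],[[0,0,-1],[0,0,0],45],[[0,0,-1],[0,0,0],45],[[0,0,-15],[0,0,0],45],[[0,0,-40],[0,0,0],45],[[0,0,-70],[0,0,0],45],[[0,0,-100],[0,0,0],45]]}}

```text
clock: 9.05
tcp_pos: [0.5704, 0.1957, 0.151]
orientation: [-0.001, -0.038, 0.999, -0.0]
wrist_force: [0.7, 0.8, -0.2]
finger_gap: 0.045
grip_force: 0.0
```

```bash
python3 -c "
from h import *
print(telemetry.get_state()['joint_pos'])
mv(rt(.021,.15,True),rt(.021,.05,True))"
```

```text
[ 0.1973  0.4025 -0.0234  1.1477  0.0004  0.121 ]
shift [   5.7 -377.3    1. ] rot [-0.0002 -0.0029  0.119 ]
shift [   5.4 -377.3  101. ] rot [-0.0002 -0.0029  0.119 ]
```

{"method": "step_arm", "body": {"moves": [[[0,-40,0],[0,0,0],45],[[0,-80,0],[0,0,0.06],45],[[2,-120,0],[0,0,0.12],45],[[3,-160,0],[0,0,0.12],45],[[4,-200,0],[0,0,0.12],45],[[5,-240,0],[0,0,0.12],45],[[6,-280,0],[0,0,0.12],45],[[6,-320,0],[0,0,0.12],45]]}}

```text
clock: 9.72
tcp_pos: [0.5892, -0.1255, 0.1507]
orientation: [-0.0, 0.022, 1.0, 0.0]
wrist_force: [0.7, 0.3, -0.2]
finger_gap: 0.045
grip_force: 0.0
```

{"method": "step_arm", "body": {"moves": [[[0,-30,0],[0,0,0],45],[[2,-57,0],[0,0,0],45],[[2,-57,0],[0,0,0],45],[[2,-57,0],[0,0,0],45],[[2,-57,0],[0,0,0],45]]}}

```text
clock: 10.13
tcp_pos: [0.5849, -0.1802, 0.1505]
orientation: [-0.001, 0.022, 1.0, 0.001]
wrist_force: [-0.4, 0.5, 0.3]
finger_gap: 0.0452
grip_force: 0.0
```

```bash
python3 -c "
from h import *
mv(rt(.021,.15,True),rt(.021,.05,True))
c=cam('wrist'); im=imaging.read_camera('wrist')
cv2.imwrite('pics/w4.png',cv2.resize(im[:,:,::-1],(800,600),interpolation=cv2.INTER_CUBIC)); print(telemetry.get_state()['tcp_pos'])
print(proj(world(RK,[[x,y,.081] for x in(.021,-.021) for y in(.014,-.014)]),c)*1.25)"
```

```text
shift [-8.6 -0.3  0.5] rot [ 0.001  -0.0013 -0.0013]
shift [ -8.8  -0.4 100.5] rot [ 0.001  -0.0013 -0.0013]
[ 0.585  -0.1796  0.1507]
[[426.1783 342.6619]
 [369.2518 342.8001]
 [427.5886 258.4827]
 [367.4007 258.6138]]
```

View pics/w4.png

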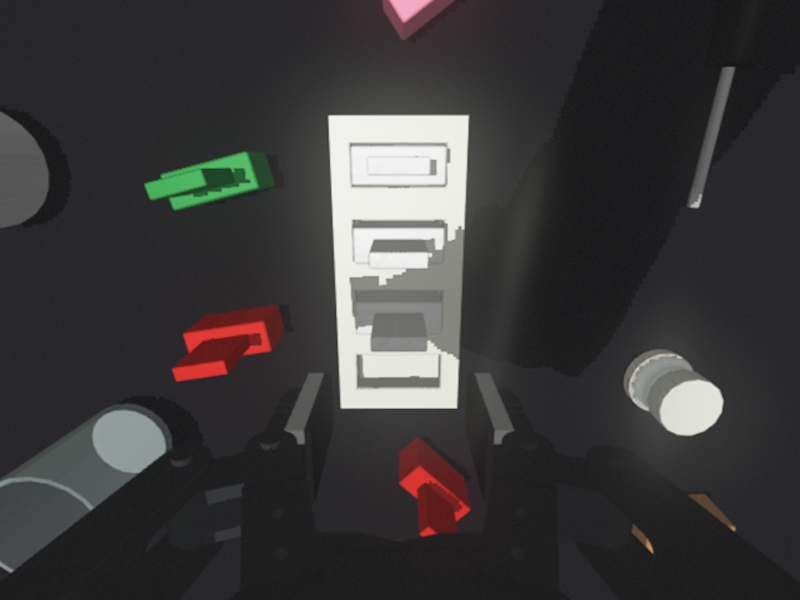

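The tab to take is at about (399,345), within 1 mm of the prediction. Descend and grasp.

{"method": "step_arm", "body": {"moves": [[[-9,0,20],[0,0,0],45],[[-9,0,50],[0,0,0],45],[[-9,0,75],[0,0,0],45],[[-9,0,92],[0,0,0],45],[[-9,0,100],[0,0,0],45],[[-9,0,100],[0,0,0],45],[[-9,0,100],[0,0,0],20],[[-9,0,100],[0,0,0],20]]}}

```text
clock: 10.85
tcp_pos: [0.5952, -0.1807, 0.0526]
orientation: [0.001, 0.021, 1.0, -0.0]
wrist_force: [0.5, 0.5, -1.1]
finger_gap: 0.0272
grip_force: 49.2
```

{"method": "step_arm", "body": {"moves": [[[0,0,0],[0,0,0],20],[[0,0,0],[0,0,0],20],[[0,0,0],[0,0,0],20],[[0,0,-20],[0,0,0],20],[[0,0,-55],[0,0,0],20],[[0,0,-90],[0,0,0],20],[[0,0,-100],[0,0,0],20],[[0,0,-100],[0,0,0],20]]}}

```text
clock: 11.52
tcp_pos: [0.5966, -0.1821, 0.1556]
orientation: [0.004, 0.022, 1.0, -0.001]
wrist_force: [-0.4, -0.9, -1.8]
finger_gap: 0.0271
grip_force: 49.9
```

```bash
python3 -c "
from h import *
s=telemetry.get_state();print(s['finger_gap'],s['grip_force'])
mv(jt(-.0065,.15))"
```

```text
0.027077409641079343 49.85714077949524
shift [ 65.6 372.7   4.1] rot [-0.0033  0.007  -0.1231]
```

{"method": "step_arm", "body": {"moves": [[[7,40,0],[0,0,0],20],[[14,80,0],[0,0,-0.06],20],[[21,120,0],[0,0,-0.12],20],[[28,160,0],[0,0,-0.123],20],[[35,200,0],[0,0,-0.123],20],[[42,240,0],[0,0,-0.123],20],[[49,280,0],[0,0,-0.123],20],[[56,320,0],[0,0,-0.123],20]]}}

```text
clock: 12.18
tcp_pos: [0.5505, 0.1428, 0.1493]
orientation: [-0.001, -0.039, 0.999, 0.0]
wrist_force: [1.6, -0.3, -1.3]
finger_gap: 0.0267
grip_force: 49.9
```

{"method": "step_arm", "body": {"moves": [[[5,30,0],[0,0,0],20],[[10,52,0],[0,0,0],20],[[10,52,0],[0,0,0],20],[[10,52,0],[0,0,0],20],[[10,52,0],[0,0,0],20]]}}

```text
clock: 12.6
tcp_pos: [0.5375, 0.1918, 0.1499]
orientation: [-0.001, -0.04, 0.999, -0.0]
wrist_force: [0.4, -0.5, -1.2]
finger_gap: 0.0265
grip_force: 50.0
```

```bash
python3 -c "
from h import *
s=telemetry.get_state();print(s['tcp_pos'])
mv(jt(-.0065,.15),jt(-.0065,.058))"
```

```text
[0.5375 0.1918 0.1499]
shift [-10.    0.5  -0.1] rot [-0.0005 -0.0022  0.0001]
shift [-10.2   0.6  91.9] rot [-0.0005 -0.0022  0.0001]
```

{"method": "step_arm", "body": {"moves": [[[-10,0.5,0],[0,0,0],20],[[-10,0.5,20],[0,0,0],20],[[-10,0.5,50],[0,0,0],20],[[-10,0.5,75],[0,0,0],20],[[-10,0.5,87],[0,0,0],20],[[-10,0.5,91],[0,0,0],20],[[-10,0.5,91],[0,0,0],20]]}}

```text
clock: 13.18
tcp_pos: [0.5472, 0.1919, 0.0586]
orientation: [-0.002, -0.039, 0.999, -0.0]
wrist_force: [0.2, 0.6, -1.3]
finger_gap: 0.0265
grip_force: 50.0
```

{"method": "step_arm", "body": {"moves": [[[-1,0,0.5],[0,0,0],20],[[-2,0,1],[0,0,0],20],[[-2,0,1],[0,0,0],20]]}}

```text
clock: 13.43
tcp_pos: [0.5512, 0.1936, 0.0604]
orientation: [0.001, -0.039, 0.999, 0.0]
wrist_force: [-0.7, -0.4, -1.1]
finger_gap: 0.0268
grip_force: 50.0
```

{"method": "step_arm", "body": {"moves": [[[0,0,1],[0,0,0],20],[[0,0,2],[0,0,0],20],[[-0.5,0,2],[0,0,0],20],[[-1,0,2],[0,0,0],20],[[-1,0,2],[0,0,0],20]]}}

```text
clock: 13.85
tcp_pos: [0.5511, 0.1939, 0.0573]
orientation: [-0.0, -0.04, 0.999, 0.0]
wrist_force: [-0.7, 0.0, -0.8]
finger_gap: 0.0273
grip_force: 50.0
```

{"method": "step_arm", "body": {"moves": [[[-0.5,0,0.5],[0,0,0],20],[[-1,0,1],[0,0,0],20],[[-1,0,1],[0,0,0],20]]}}

```text
clock: 14.1
tcp_pos: [0.5517, 0.1939, 0.0563]
orientation: [-0.0, -0.04, 0.999, 0.0]
wrist_force: [-1.8, -0.1, 2.3]
finger_gap: 0.0268
grip_force: 50.2
```

{"method": "step_arm", "body": {"moves": [[[0,0,0.5],[0,0,0],20],[[-0.5,0,0.8],[0,0,0],20],[[-0.5,0,0.8],[0,0,0],20]]}}

```text
clock: 14.35
tcp_pos: [0.552, 0.1939, 0.0562]
orientation: [-0.0, -0.04, 0.999, 0.0]
wrist_force: [-4.7, -0.2, 7.5]
finger_gap: 0.027
grip_force: 51.1
```

```bash
python3 -c "
from h import *
s=telemetry.get_state();print(s['tcp_pos'],s['wrist_force'])"
```

```text
[0.552  0.1939 0.0562] [-4.733  -0.2247  7.4625]
```

{"method": "step_arm", "body": {"moves": [[[0,0,-0.5],[0,0,0],28],[[0,0,-0.5],[0,0,0],45],[[0,0,-0.5],[0,0,0],45],[[0,0,-0.5],[0,0,0],45],[[0,0,-15],[0,0,0],45],[[0,0,-40],[0,0,0],45],[[0,0,-70],[0,0,0],45],[[0,0,-98],[0,0,0],45]]}}

```text
clock: 15.02
tcp_pos: [0.5521, 0.1938, 0.154]
orientation: [-0.001, -0.04, 0.999, 0.0]
wrist_force: [0.9, -0.4, 0.2]
finger_gap: 0.0452
grip_force: 0.0
```

```bash
python3 -c "
from h import *
mv(rt(-.021,.15,True))"
```

```text
shift [  30.2 -371.7    4. ] rot [-0.     -0.0014  0.1221]
```

{"method": "step_arm", "body": {"moves": [[[0,-40,0],[0,0,0],45],[[3,-80,0],[0,0,0.06],45],[[7,-120,0],[0,0,0.12],45],[[12,-160,0],[0,0,0.122],45],[[17,-200,0],[0,0,0.122],45],[[22,-240,0],[0,0,0.122],45],[[26,-280,0],[0,0,0.122],45],[[30,-320,4],[0,0,0.122],45]]}}

```text
clock: 15.68
tcp_pos: [0.5482, -0.1296, 0.15]
orientation: [0.001, 0.021, 1.0, -0.0]
wrist_force: [0.9, -0.4, -0.1]
finger_gap: 0.0451
grip_force: 0.0
```

{"method": "step_arm", "body": {"moves": [[[0,-30,0],[0,0,0],45],[[0,-52,0],[0,0,0],45],[[0,-52,0],[0,0,0],45],[[0,-52,0],[0,0,0],45],[[0,-52,0],[0,0,0],45]]}}

```text
clock: 16.1
tcp_pos: [0.5456, -0.179, 0.149]
orientation: [-0.0, 0.021, 1.0, 0.0]
wrist_force: [0.8, 0.2, 0.6]
finger_gap: 0.0449
grip_force: 0.0
```

```bash
python3 -c "
from h import *
mv(rt(-.021,.05,True))"
```

```text
shift [-6.   0.1 99. ] rot [ 0.0008 -0.0008 -0.0001]
```

{"method": "step_arm", "body": {"moves": [[[-6,0,20],[0,0,0],45],[[-6,0,50],[0,0,0],45],[[-6,0,75],[0,0,0],45],[[-6,0,92],[0,0,0],45],[[-6,0,99],[0,0,0],45],[[-6,0,99],[0,0,0],45],[[-6,0,99],[0,0,0],20],[[-6,0,99],[0,0,0],20]]}}

```text
clock: 16.77
tcp_pos: [0.5529, -0.1794, 0.0518]
orientation: [0.001, 0.021, 1.0, -0.0]
wrist_force: [-0.2, 0.2, -0.7]
finger_gap: 0.0271
grip_force: 49.2
```

{"method": "step_arm", "body": {"moves": [[[0,0,0],[0,0,0],20],[[0,0,0],[0,0,0],20],[[0,0,0],[0,0,0],20],[[0,0,-20],[0,0,0],20],[[0,0,-55],[0,0,0],20],[[0,0,-90],[0,0,0],20],[[0,0,-100],[0,0,0],20],[[0,0,-100],[0,0,0],20]]}}

```text
clock: 17.43
tcp_pos: [0.554, -0.1809, 0.1543]
orientation: [0.003, 0.021, 1.0, -0.002]
wrist_force: [0.3, 0.0, -1.8]
finger_gap: 0.0268
grip_force: 49.9
```

```bash
python3 -c "
from h import *
mv(jt(-.0255,.15))"
```

```text
shift [ 41.5 371.1   2.9] rot [-0.0033  0.0063 -0.1221]
```

{"method": "step_arm", "body": {"moves": [[[4,40,0],[0,0,0],20],[[8,80,0],[0,0,-0.06],20],[[13,120,0],[0,0,-0.12],20],[[18,160,0],[0,0,-0.122],20],[[23,200,0],[0,0,-0.122],20],[[28,240,0],[0,0,-0.122],20],[[32,280,0],[0,0,-0.122],20],[[36,320,0],[0,0,-0.122],20]]}}

```text
clock: 18.1
tcp_pos: [0.5277, 0.1432, 0.1483]
orientation: [-0.002, -0.039, 0.999, -0.0]
wrist_force: [1.2, -0.1, -1.3]
finger_gap: 0.0271
grip_force: 50.0
```

{"method": "step_arm", "body": {"moves": [[[0,30,0],[0,0,0],20],[[0,52,0],[0,0,0],20],[[0,52,0],[0,0,0],20],[[0,52,0],[0,0,0],20],[[0,52,0],[0,0,0],20]]}}

```text
clock: 18.52
tcp_pos: [0.5244, 0.1929, 0.1489]
orientation: [-0.001, -0.04, 0.999, -0.0]
wrist_force: [0.8, 0.7, -0.3]
finger_gap: 0.0269
grip_force: 50.1
```

```bash
python3 -c "
from h import *
mv(jt(-.026,.15),jt(-.026,.06))"
```

```text
shift [-3.4 -1.6 -1.1] rot [-0.0006 -0.0028  0.0002]
shift [-3.7 -1.6 88.9] rot [-0.0006 -0.0028  0.0002]
```

{"method": "step_arm", "body": {"moves": [[[-3.5,-1,0],[0,0,0],20],[[-3.5,-1,20],[0,0,0],20],[[-3.5,-1,45],[0,0,0],20],[[-3.5,-1,50],[0,0,0],20],[[-3.5,-1,50],[0,0,0],20],[[-3.5,-1,50],[0,0,0],20]]}}

```text
clock: 19.02
tcp_pos: [0.529, 0.1918, 0.1005]
orientation: [-0.001, -0.039, 0.999, 0.0]
wrist_force: [0.0, 1.2, -0.6]
finger_gap: 0.0268
grip_force: 50.1
```

```bash
python3 -c "
from h import *
for _ in range(4): imaging.read_camera('side'); mv(jt(-.026,.06))"
```

```text
shift [ 1.7 -0.5 41.3] rot [ 0.0003  0.0006 -0.0011]
shift [ 2.1 -0.8 41.6] rot [ 0.0005  0.0016 -0.0008]
shift [ 2.2 -0.9 41.8] rot [ 0.0006  0.002  -0.0005]
shift [ 2.1 -1.  41.7] rot [ 0.0005  0.0021 -0.0003]
```

{"method": "step_arm", "body": {"moves": [[[1.5,-0.5,5],[0,0,0],20],[[1.5,-0.5,15],[0,0,0],20],[[1.5,-0.5,23],[0,0,0],20],[[1.5,-0.5,30],[0,0,0],20],[[1.5,-0.5,35],[0,0,0],20],[[1.5,-0.5,38],[0,0,0],20],[[1.5,-0.5,40],[0,0,0],20],[[1.5,-0.5,40],[0,0,0],20]]}}

```text
clock: 19.88
tcp_pos: [0.5271, 0.1921, 0.0598]
orientation: [-0.001, -0.04, 0.999, 0.0]
wrist_force: [-0.5, -0.6, -1.8]
finger_gap: 0.0271
grip_force: 50.1
```

{"method": "step_arm", "body": {"moves": [[[0,0,1],[0,0,0],20],[[-1,0,2],[0,0,0],20],[[-2,0,3],[0,0,0],20],[[-2.5,0,3],[0,0,0],20],[[-2.5,0,3],[0,0,0],20]]}}

```text
clock: 20.3
tcp_pos: [0.5301, 0.1923, 0.0575]
orientation: [0.0, -0.04, 0.999, 0.0]
wrist_force: [0.8, 0.4, -1.3]
finger_gap: 0.0266
grip_force: 50.1
```

{"method": "step_arm", "body": {"moves": [[[-0.5,0,1],[0,0,0],20],[[-1,0,2],[0,0,0],20],[[-1,0,2],[0,0,0],20]]}}

```text
clock: 20.55
tcp_pos: [0.5311, 0.1925, 0.0556]
orientation: [0.0, -0.04, 0.999, 0.0]
wrist_force: [-0.0, 1.1, 1.1]
finger_gap: 0.027
grip_force: 50.2
```

{"method": "step_arm", "body": {"moves": [[[-0.5,0,0.5],[0,0,0],20],[[-1,0,1],[0,0,0],20],[[-1,0,1],[0,0,0],20]]}}

```text
clock: 20.8
tcp_pos: [0.5315, 0.1925, 0.0555]
orientation: [-0.0, -0.04, 0.999, 0.0]
wrist_force: [-4.2, 0.1, 9.3]
finger_gap: 0.0269
grip_force: 51.4
```

{"method": "step_arm", "body": {"moves": [[[0,0,-0.5],[0,0,0],28],[[0,0,-0.5],[0,0,0],45],[[0,0,-0.5],[0,0,0],45],[[0,0,-0.5],[0,0,0],45],[[0,0,-15],[0,0,0],45],[[0,0,-40],[0,0,0],45],[[0,0,-70],[0,0,0],30],[[0,0,-90],[0,0,0],0]]}}

```text
clock: 21.47
tcp_pos: [0.5324, 0.1925, 0.1463]
orientation: [0.0, -0.04, 0.999, 0.0]
wrist_force: [0.3, 0.3, 0.1]
finger_gap: 0.0216
grip_force: 0.0
```

{"method": "step_arm", "body": {"moves": [[[35,0,0],[0,0,0],0],[[70,0,0],[0,0,0],0],[[103,0,0],[0,0,0],0],[[103,0,0],[0,0,0],0],[[103,0,0],[0,0,0],0],[[103,0,0],[0,0,0],0]], "grip_force": 30}}

```text
clock: 21.97
tcp_pos: [0.4301, 0.1845, 0.1448]
orientation: [0.001, -0.04, 0.999, 0.0]
wrist_force: [-0.2, -0.6, 0.3]
finger_gap: -0.0
grip_force: 0.0
```

```bash
python3 -c "
from h import *
c=imaging.read_camera('side')[280:335,285:395]
d=imaging.read_camera('scene')[230:330,350:470]
a=cv2.resize(c,(800,400),interpolation=cv2.INTER_CUBIC)[:, :, ::-1]
a=cv2.resize(c,(440,220),interpolation=cv2.INTER_CUBIC); b=cv2.resize(d,(440,367),interpolation=cv2.INTER_CUBIC)
cv2.imwrite('pics/p9.png',np.vstack([a,b])[:,:,::-1])
s=telemetry.get_state();print(s['tcp_pos'],s['joint_pos'],s['finger_gap'])
mv(jt(-.125,.145),jt(-.125,.018))"
```

```text
[0.4307 0.1845 0.1447] [ 0.2329  0.1552 -0.3776  1.0367  0.0003  0.1539] 2.0617976421664852e-05
shift [ 1.5 -0.7 -0.3] rot [ 0.0005  0.0012 -0.0002]
shift [  1.6  -0.7 126.7] rot [ 0.0005  0.0012 -0.0002]
```

View pics/p9.png

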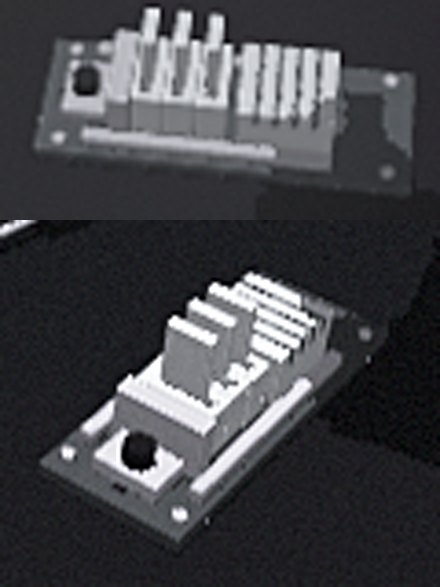

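Three spacers stand upright side by side in the gap, tab tops at (150,12), (183,15) and (216,18) in the upper half of the picture. A small gap to the block remains. Next, go down behind the block.

{"method": "step_arm", "body": {"moves": [[[3,-0.5,25],[0,0,0],0],[[3,-0.5,55],[0,0,0],0],[[3,-0.5,85],[0,0,0],0],[[3,-0.5,108],[0,0,0],0],[[3,-0.5,120],[0,0,0],0],[[3,-0.5,125],[0,0,0],0],[[3,-0.5,125],[0,0,0],0]]}}

```text
clock: 22.65
tcp_pos: [0.4262, 0.1833, 0.0181]
orientation: [-0.001, -0.039, 0.999, -0.0]
wrist_force: [1.1, -0.6, 0.4]
finger_gap: -0.0001
grip_force: 0.0
```

{"method": "step_arm", "body": {"moves": [[[-2,0,0],[0,0,0],0],[[-4,0,0],[0,0,0],0],[[-6,0,0],[0,0,0],0],[[-8,0,0],[0,0,0],0],[[-10,0,0],[0,0,0],0],[[-12,0,0],[0,0,0],0],[[-13,0,0],[0,0,0],0],[[-13,0,0],[0,0,0],0]]}}

```text
clock: 23.32
tcp_pos: [0.4396, 0.1846, 0.0195]
orientation: [0.0, -0.04, 0.999, 0.0]
wrist_force: [1.0, 0.1, 0.9]
finger_gap: -0.0001
grip_force: 0.0
```

{"method": "step_arm", "body": {"moves": [[[-1,0,0],[0,0,0],0],[[-2,0,0],[0,0,0],0],[[-3,0,0],[0,0,0],0],[[-4,0,0],[0,0,0],0],[[-5,0,0],[0,0,0],0],[[-6,0,0],[0,0,0],0],[[-6,0,0],[0,0,0],0]]}}

```text
clock: 23.9
tcp_pos: [0.4443, 0.185, 0.0192]
orientation: [-0.001, -0.04, 0.999, 0.0]
wrist_force: [-2.7, -0.3, 2.1]
finger_gap: -0.0003
grip_force: 1.4
```

{"method": "step_arm", "body": {"moves": [[[-0.5,0,0],[0,0,0],0],[[-1,0,0],[0,0,0],0],[[-1.5,0,0],[0,0,0],0],[[-2,0,0],[0,0,0],0],[[-2.5,0,0],[0,0,0],0],[[-3,0,0],[0,0,0],0],[[-3,0,0],[0,0,0],0]]}}

```text
clock: 24.48
tcp_pos: [0.4479, 0.1853, 0.0192]
orientation: [-0.0, -0.04, 0.999, 0.0]
wrist_force: [-4.1, 0.3, 1.2]
finger_gap: -0.0002
grip_force: 1.9
```

{"method": "step_arm", "body": {"moves": [[[-0.5,0,0],[0,0,0],0],[[-1,0,0],[0,0,0],0],[[-1.5,0,0],[0,0,0],0],[[-2,0,0],[0,0,0],0],[[-2,0,0],[0,0,0],0]]}}

```text
clock: 24.9
tcp_pos: [0.45, 0.1855, 0.0192]
orientation: [-0.0, -0.04, 0.999, 0.0]
wrist_force: [-4.0, 0.6, -1.0]
finger_gap: -0.0
grip_force: 1.9
```

{"method": "step_arm", "body": {"moves": [[[-0.5,0,0],[0,0,0],0],[[-1,0,0],[0,0,0],0],[[-1.5,0,0],[0,0,0],0],[[-2,0,0],[0,0,0],0],[[-2,0,0],[0,0,0],0]]}}

```text
clock: 25.32
tcp_pos: [0.4511, 0.1855, 0.0192]
orientation: [-0.001, -0.04, 0.999, 0.0]
wrist_force: [-6.2, -0.6, 0.7]
finger_gap: -0.0002
grip_force: 3.2
```

{"method": "step_arm", "body": {"moves": [[[-0.5,0,0],[0,0,0],0],[[-1,0,0],[0,0,0],0],[[-1,0,0],[0,0,0],0]]}}

```text
clock: 25.57
tcp_pos: [0.4517, 0.1856, 0.0192]
orientation: [-0.001, -0.04, 0.999, 0.0]
wrist_force: [-7.4, -1.5, 2.4]
finger_gap: -0.0004
grip_force: 3.8
```

{"method": "step_arm", "body": {"moves": [[[-0.5,0,0],[0,0,0],0],[[-1,0,0],[0,0,0],0],[[-1,0,0],[0,0,0],0]]}}

```text
clock: 25.82
tcp_pos: [0.4517, 0.1856, 0.0192]
orientation: [-0.002, -0.04, 0.999, -0.0]
wrist_force: [-11.2, -0.7, 5.3]
finger_gap: -0.0003
grip_force: 5.1
```

{"method": "step_arm", "body": {"moves": [[[-0.5,0,0],[0,0,0],0],[[-1,0,0],[0,0,0],0],[[-1.5,0,0],[0,0,0],0],[[-2,0,0],[0,0,0],0],[[-2.5,0,0],[0,0,0],0],[[-2.5,0,0],[0,0,0],0],[[-2.5,0,0],[0,0,0],0]]}}

```text
clock: 26.4
tcp_pos: [0.4516, 0.1855, 0.0192]
orientation: [-0.004, -0.04, 0.999, -0.0]
wrist_force: [-16.9, -1.3, 12.2]
finger_gap: 0.0001
grip_force: 8.4
```

```bash
python3 -c "
from h import *
c=imaging.read_camera('side')[280:335,285:395]
d=imaging.read_camera('scene')[165:325,215:475]
a=cv2.resize(c,(420,210),interpolation=cv2.INTER_CUBIC); b=cv2.resize(d,(600,369),interpolation=cv2.INTER_CUBIC)
a=cv2.copyMakeBorder(a,0,0,0,180,cv2.BORDER_CONSTANT)
cv2.imwrite('pics/p10.png',np.vstack([a,b])[:,:,::-1])
s=telemetry.get_state();print(s['tcp_pos'],s['wrist_force'])"
```

```text
[0.4516 0.1855 0.0191] [-16.43    -1.5262  13.3369]
```

View pics/p10.png

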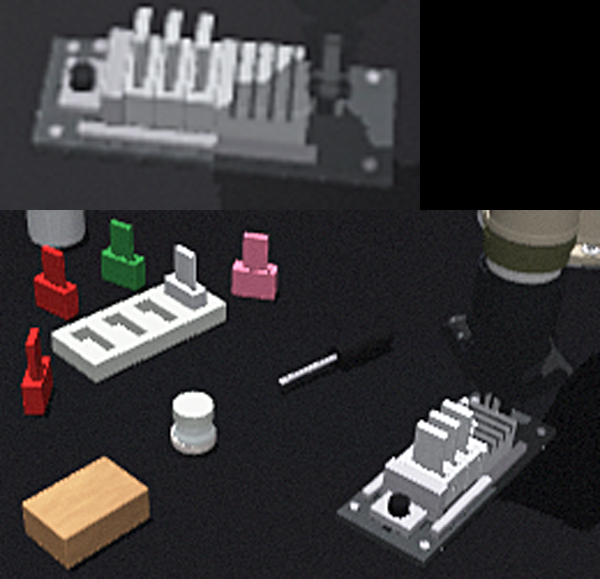

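The stack is tight: block, three spacers and stop have no gaps (tabs at (143,12), (174,15) and (204,18)). The spare stays in the rack and nothing else has moved. The push is about 17 N with no further travel, so I'll hand in.

```bash
python3 -c "
from workcell import env
print(env.hand_in())"
```

```text
the job is handed in; nothing more can be done
None
```

The job is handed in: three spacers are clamped between the block and the stop, with the block stopping about 8 mm into its 27 mm travel. The fingers are still pushing at about 17 N, the fourth spacer is still in its slot, and nothing else in the final camera view had moved.

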